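# Inspect the thermometer box and stow it behind the keeper bar

### The arm

A 7-joint arm with a two-finger parallel gripper is mounted at the origin on the work surface. World frame = base frame: x ahead of the robot, y to its left, z up, the work surface at z = 0. Lengths are in m, angles in rad, forces in N, time in s.
With the tool pointing down it reaches from about 0.4 to 0.85 m from the base axis. Payload 10.4 kg.
Tool frame: the origin (TCP) lies at the very end of the fingers, on their centre line; the grasp point (between the pads) lies 19 mm behind it (manip.grip_point_offset is the distance from the TCP to the grasp point, in m); z points along the fingers, y is the line along which they close (so a half turn about z gives the same grasp; the last joint's range is limited). The gripper opens to 85 mm and grips with 20 to 120 N. Pads are 22 mm wide; open, the fingers measure 114 mm over their backs; the gripper's body (76 mm by 85 mm) begins 54 mm behind the grasp point. The pads swing forward as they close: fully open they stand 13 mm farther back than shut.
Start: joints at [1.189, 0.332, -0.065, 1.46, 0.022, 1.35, -0.088], TCP at [0.219, -0.585, 0.231] pointing down, gripper open.
Joint ranges: [-2.6, 2.6], [-0.5, 2.12], [-1.47, 1.34], [0.16, 2.42], [-1.27, 4.41], [0.06, 2.06], [-2.6, 2.6]. Speed limits (rad/s): [2.22, 2.22, 2.79, 2.79, 3.14, 3.14, 3.14].

### API

Orientations are given as a unit quaternion [x, y, z, w].
In Python, from workcell import manip gives the robot as it stands. The module is installed in compiled form; this text tells all that it offers.
- The arm moves only by the tool step_arm, never from a script. Its argument "moves" is a list of rows, each a list of 7 numbers: the closure, from 0 (fully open) to 1 (shut), then the shift along the world's x, y, z in mm, then the turn, a rotation vector about the world's x, y, z in rad. In form: [[grip, tx, ty, tz, ax, ay, az], ...]. A call has 1 to 10 rows; each row is the pose to reach, as a shift and turn from the pose commanded when the call began; what a row does not reach only later rows make up. A row lasts 1/10 s, in which the tool goes at most 50 mm and 8.59 degrees, less where a joint would pass 70% of its speed; a pose out of reach is approached as far as the arm can. A call with a gripper value outside its range is refused whole. The fingers move at their own pace and stop on an object; "grip_force" is the grip in N (left out, the last holds). Time passes only in rows, so rows that repeat a pose let the fingers close. It gives the time, the measured TCP pose, the force, the opening and the grip force at its end, in the units of the state.
- manip.get_obs(): the state, without advancing time (a new reading comes with each control period).
- manip.camera(name): name is "scene" or "side" or "wrist"; returns a dict with "image" (400x640x3 uint8, blue, green, red), "K" (3x3 intrinsics, pixels), "dist_coeffs" ([k1, k2, p1, p2, k3] as OpenCV has them; the pictures are not rectified), "rvec" (rotation vector, rad) and "tvec" (3), from world to camera coordinates, as OpenCV has them; the wrist camera has in their place "mount" (4x4, takes a point from camera to tool coordinates, whose origin is the TCP and whose axes are the flange's). Camera axes: x right, y down, z forward; pixel columns grow to the right and rows downward; lengths in m; the calibration is good to about 2 mm. A picture is of the moment at which its call begins: read the wrist's pose just before it. There is no depth.
- manip.hand_in(): hands the job in; it is judged then, once.
The state is a dict: "clock": time; "joint_pos": joint angles; "joint_velocities": joint speeds; "tau": joint torques, N m; "position": TCP position; "ee_rot": TCP orientation; "ft_force": force on the tool from outside, world axes, zero at the start; "torque": the same for the moment, N m; "grip_width": opening from 0.0 (shut) to 1.0 (fully open); "grasp_force": force on a finger pad.
Only numpy, scipy, OpenCV 4.12 (cv2) and the standard library are available. Lean on these libraries where they do the work, as an engineer would, in place of code of your own. Each camera call takes 0.05 s, during which the arm holds its last target. There are 200 camera calls.

### The job

Pick up the white thermometer box and show three of its sides squarely, one after another and each for about half a second, to the inspection camera on the post, with the part of the side below the lid centred some 85 mm in front of the lens: first the broad side that faces the robot's left at the start, then the narrow edge with the clip tongue, then the other broad side. Then stand the box upright in the empty middle bay of the wooden rack, and after that swing the steel keeper bar fully shut across the bay's front and let go. Do not disturb the two amber bottles, the bell or the blue ice-pack shell.

Things in the scene. Friction and masses are not known exactly. Their poses are not given: they have to be found in the camera images.
- thermo_box: White plastic box with clip-on lid, on end, 80 (x) x 42 (y) x 120 (z) mm, 180 g. Origin: centre of underside, z up. +x: outward from the narrow edge with the clip tongue (18 mm wide, 3 mm proud, 58 to 98 mm up); at the start it points away from the robot within 40 degrees. +y: outward from the broad side on the robot's left. Grip the lid (top 44 mm, firmly on) across the broad sides.
- left_side (a point): Point to show on the first broad side: on its face (box y = +20 mm), on its middle line, 40 mm above the underside.
- clip_edge (a point): Point to show on the narrow edge with the clip tongue: on its face (box x = +39 mm), on its middle line, 40 mm above the underside.
- right_side (a point): Point to show on the other broad side: on its face (box y = -20 mm), on its middle line, 40 mm above the underside.
- back_edge (a point): Middle of the plain narrow edge (box x = -39 mm), 40 mm above the underside; need not be shown.
- viewer_head: Grey camera head (52 x 52 x 72 mm) on a post, looking robotward, 30 degrees below level. Origin: lens front, 240 mm above the table; +x: the way it looks, y level, z up. A side is shown with its point 60 to 110 mm along x, within 20 mm of the axis in y and z, facing the lens within 0.17 rad, any roll. The post is 80 mm behind the lens, 285 mm high, foot 110 mm wide.
- rack: Low wooden spice rack fixed to the table, 170 (x) x 214 (y) mm. Origin: underside, below the middle bay's centre; x points away from the robot to the back board (70 mm high), y left, z up. The empty middle bay is 102 (x) x 62 (y) mm inside, open above; floor 10, side walls 45, front lip 24 mm above the table. The outer bays hold a 72 mm tall amber bottle each.
- bay_floor (a point): Centre of the floor of the middle bay. The box stands here with its broad sides along the rack's x, either way round.
- keeper (a joint): Angle of the steel keeper bar on its upright pivot, rad: 0 is fully shut across the front of the middle bay against the catch post, 1.6 fully open, pointing to the robot. It stays where it is left (about 1 N at the knob moves it).
- keeper_pivot (a point): On the keeper's upright pivot axis, rack (-85, +45, 81) mm. At angle q the bar points from here to (-sin q, -cos q) in the rack's x, y. The bar is 10 mm thick, 12 mm wide, 93 mm long, 81 to 93 mm above the table.
- keeper_knob (a point): Top centre of the upright dark wooden knob near the bar's free end, 80 mm from the pivot axis: a round pin of 14 mm diameter, from 91 to 143 mm above the table.
- bottle1: Amber glass bottle with screw cap, 42 mm diameter, 72 mm tall, in the rack's left bay. Origin at the underside. Leave alone.
- bottle2: The like in the rack's right bay. Leave alone.
- bell: Small white ceramic bell, 68 mm diameter, 85 mm tall, beyond the work. Leave alone.
- ice_shell: Blue silicone ice-pack shell lying flat, 70 x 130 x 22 mm, beyond the work. Leave alone.
Not all that is in view belongs to the job. Of the things that look like the thermo_box, the smallest one is meant.

How it is judged:
By the outcome, as a careful person would: the job done as asked, in the order asked, and still so for the second after the job is handed in, with the robot touching nothing.
It also fails if it takes over 69 s, if anything falls off the work surface, if the arm or the gripper's body presses on something with over 40 N, if the wrist force passes 120 N, or if a joint passes its speed limit or range.

## Working session

There is one attempt and no reset: what is moved stays moved. The work goes in short steps, Python scripts to look and compute and a tool call to move; the robot and the scene stay as the last step left them, time stands still between calls to the robot, and variables do not carry over. Pictures are saved under pics/ and viewed, at most 10 in all, crops included, and the job is handed in when it is done.

Besides the shell and the picture viewer there is one more tool, called as name([rows], argument=value, ...), one row to a line, values as JSON. step_arm: Moves the arm, as the interface text tells. Its arguments: {"type":"object","properties":{"moves":{"type":"array","items":{"type":"array","items":{"type":"number"}}},"grip_force":{"type":"number"}},"required":["moves"]}

```bash
mkdir -p pics
python3 - <<'E'
from workcell import manip
import cv2,numpy as np,pickle
o=manip.get_obs();print({k:np.round(v,3) for k,v in o.items()},manip.grip_point_offset)
d={}
for n in("scene","side","wrist"):
    c=manip.camera(n);d[n]=c;cv2.imwrite(f"pics/{n}0.png",c["image"])
    print(n,c["K"].tolist(),c["dist_coeffs"],c.get("rvec"),c.get("tvec"),c.get("mount"))
pickle.dump(d,open("c0.pkl","wb"))
E
```

```text
{'clock': np.float64(0.0), 'joint_pos': array([ 1.189,  0.333, -0.065,  1.461,  0.022,  1.35 , -0.088]), 'joint_velocities': array([ 0.001,  0.001,  0.   , -0.001, -0.   , -0.001,  0.   ]), 'tau': array([ 0.0000e+00, -6.2544e+01,  4.9000e-02, -3.9160e+01,  1.6000e-02,
        1.0000e-02, -0.0000e+00]), 'position': array([ 0.219, -0.585,  0.231]), 'ee_rot': array([ 0.984,  0.178, -0.   , -0.001]), 'ft_force': array([0.486, 0.296, 0.208]), 'torque': array([ 0.027,  0.019, -0.028]), 'grasp_force': np.float64(0.0), 'grip_width': np.float64(1.002)} 0.0187
scene [[363.71380562905944, 0.0, 317.52946676787934], [0.0, 363.71380562905944, 202.63099131663262], [0.0, 0.0, 1.0]] [0.00640502 0.         0.         0.         0.        ] [ 1.84347298  1.58624547 -0.7003189 ] [-0.06225004 -0.29435883  1.6262573 ] None
side [[382.0545206508105, 0.0, 321.1297829603677], [0.0, 382.0545206508105, 205.30649352070813], [0.0, 0.0, 1.0]] [-0.04948844  0.          0.          0.          0.        ] [ 0.59680718 -2.56434818  1.25907017] [0.54267939 0.30515392 0.89176881] None
wrist [[345.1203530450154, 0.0, 319.7808164224303], [0.0, 345.1203530450154, 198.91371608270276], [0.0, 0.0, 1.0]] [0.0203232 0.        0.        0.        0.       ] None None [[ 1.28637956e-03 -9.56214902e-01 -2.92662614e-01  7.35675423e-02]
 [ 9.99999162e-01  1.27243621e-03  2.38007883e-04  3.67832432e-04]
 [ 1.44807824e-04 -2.92662675e-01  9.56215738e-01 -1.43066125e-01]
 [ 0.00000000e+00  0.00000000e+00  0.00000000e+00  1.00000000e+00]]
```

View pics/scene0.png

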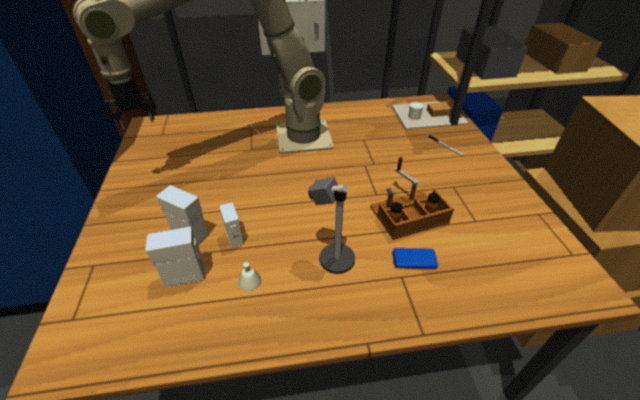

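View pics/side0.png

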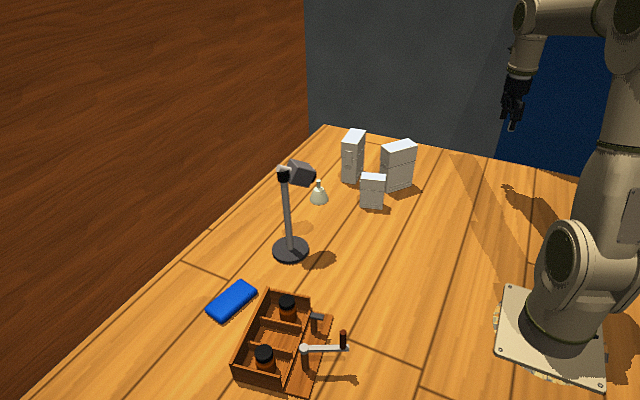

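Three white boxes: scene (181,212), (176,256) and (232,226), which are side (398,165), (353,157) and (373,190). The one at scene (232,226) / side (373,190) is clearly the smallest, so it fits. The camera head is at scene (325,190), the rack at (413,210). I'll enlarge to confirm and measure.

Run:
```python
import cv2,numpy as np,pickle
d=pickle.load(open("c0.pkl","rb"))
def crop(n,x,y,w,h,f):
    im=cv2.resize(d[n]["image"][y:y+h,x:x+w],None,fx=f,fy=f,interpolation=cv2.INTER_CUBIC)
    for i in range(0,w,10): cv2.putText(im,str(x+i),(i*f,8),0,.3,(0,0,255),1) if i%20==0 else 0; cv2.line(im,(i*f,10),(i*f,14),(0,0,255),1)
    for j in range(0,h,10): cv2.putText(im,str(y+j),(0,j*f+4),0,.3,(0,0,255),1); 
    return im
a=crop("scene",205,195,50,60,8);b=crop("side",345,160,50,60,8)
cv2.imwrite("pics/box.png",np.hstack([a,b]))
a=crop("scene",300,150,160,100,5)[:, :];cv2.imwrite("pics/s2.png",a)
a=crop("side",225,155,130,50,6);b=crop("side",225,280,130,50,6)
cv2.imwrite("pics/sd2.png",crop("side",225,280,130,120,5)); cv2.imwrite("pics/sdv.png",crop("side",260,150,80,120,5))
```

```text
(no output)
```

View pics/box.png

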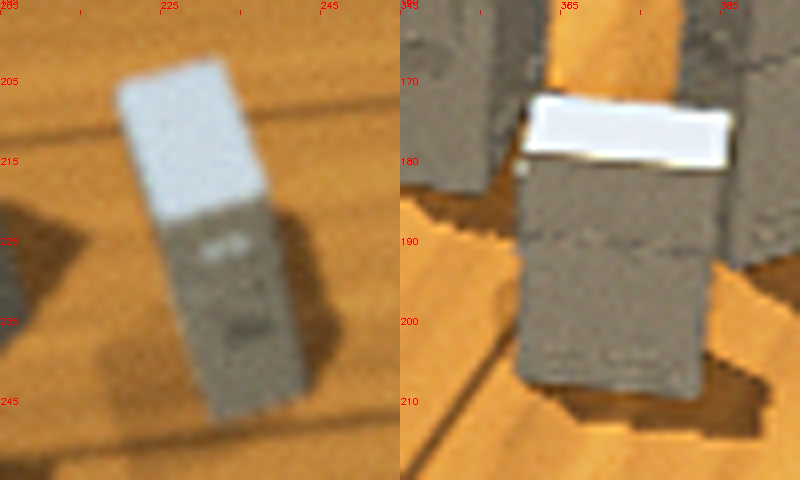

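View pics/s2.png

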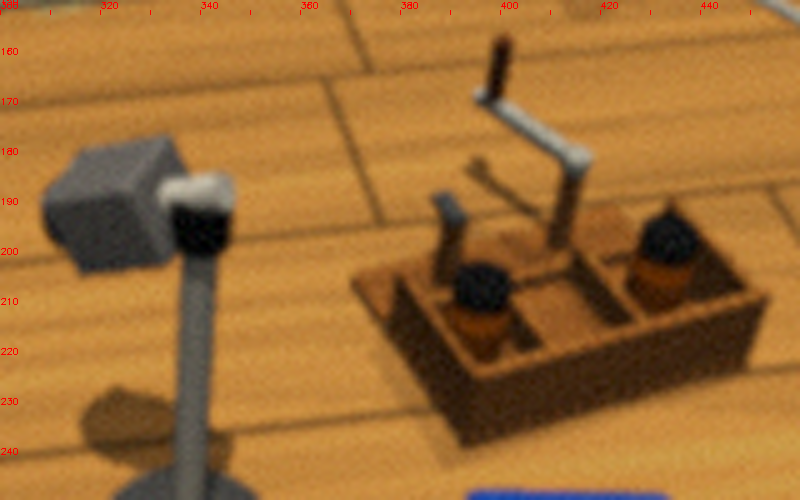

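View pics/sd2.png

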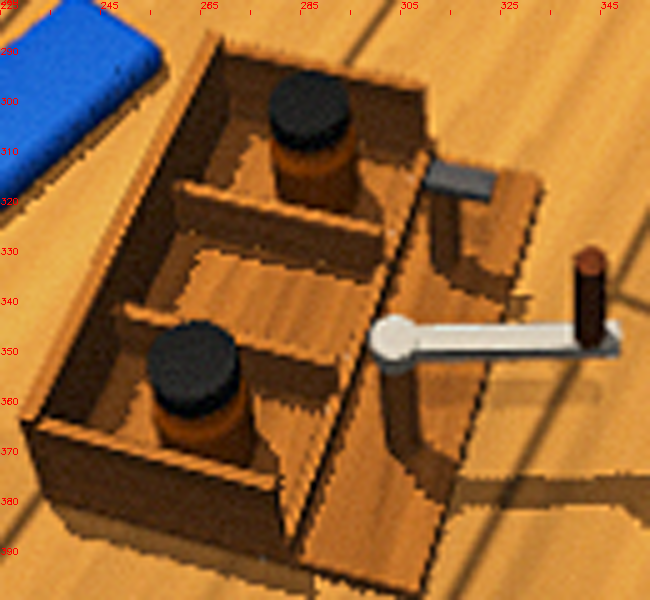

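View pics/sdv.png

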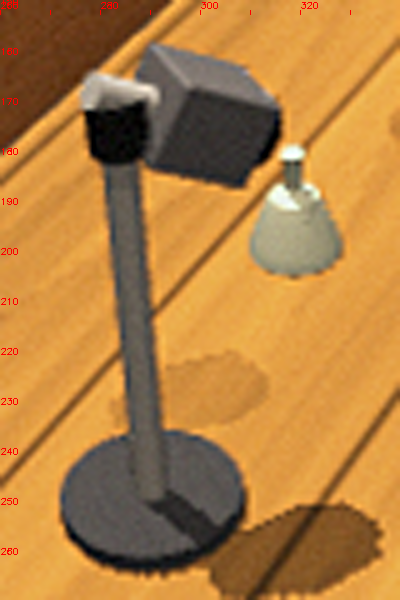

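Box crops confirm the small one: its lid top and clip tongue (scene ~(233,225)) face away from the robot, lid seam and tongue visible. Rack: pivot side ≈(303,347), knob top ≈(343,331), so the keeper is open. Viewer head looks toward the robot's right and down. Now I'll fit the poses.

```bash
cat > fit.py <<'E'
import cv2,numpy as np,pickle
from scipy.optimize import least_squares
from scipy.spatial.transform import Rotation as R
d=pickle.load(open("c0.pkl","rb"))
def proj(n,P): 
    c=d[n];return cv2.projectPoints(np.array(P,float).reshape(-1,3),c["rvec"],c["tvec"],c["K"],c["dist_coeffs"])[0].reshape(-1,2)
def px(l,o,f): return (np.array(l)+.5)/f-.5+np.array(o)
def T(x,y,th,P): return np.array(P)@R.from_euler("z",th).as_matrix().T+[x,y,0]
def run(fun,p0,nm):
    s=least_squares(fun,p0,loss="soft_l1");print(nm,np.round(s.x,4));print("  res",np.round(s.fun.reshape(-1,2),1).tolist() if nm!="v" else np.round(s.fun,1).tolist());return s.x
a,b,h=.040,.021,.12;a2,b2=.039,.020
so=px([(118,85),(222,60),(267,190),(163,222),(305,395),(213,422)],(205,195),8)
sP=[(-a,-b,h),(-a,b,h),(a,b,h),(a,-b,h),(a2,b2,0),(a2,-b2,0)]
si=px(np.array([(533,93),(733,113),(727,168),(525,153),(518,382),(700,398)])-[400,0],(345,160),8)
iP=[(a,-b,h),(-a,-b,h),(-a,b,h),(a,b,h),(a2,b2,0),(-a2,b2,0)]
box=run(lambda p:np.r_[proj("scene",T(*p,sP))-so,proj("side",T(*p,iP))-si].ravel(),[.5,-.3,0],"box")
rs=px([(577,155),(503,38),(485,376),(768,296),(465,447),(745,370)],(300,150),5)
ri=px([(395,335),(592,253),(25,424),(215,36),(540,180),(420,597)],(225,280),5)
def rp(p):
    x,y,t,xb,xf,q=p
    k=[(-.085,.045,.095),(-.085-.08*np.sin(q),.045-.08*np.cos(q),.143)]
    S=k+[(xb,-.107,.07),(xb,.107,.07),(xb,-.107,0),(xb,.107,0)]
    I=k+[(xb,.107,.07),(xb,-.107,.07),(xf,-.107,.010),(xf,.107,.010)]
    return np.r_[proj("scene",T(x,y,t,S))-rs,proj("side",T(x,y,t,I))-ri].ravel()
rack=run(rp,[.6,.25,0,.06,-.11,1.5],"rack")
vs=px([(82,148),(168,137),(128,188),(45,192),(165,265),(80,272)],(300,150),5)
vS=np.array([(0,-1,1),(-1,-1,1),(-1,1,1),(0,1,1),(-1,1,-1),(0,1,-1)])
vi=px([(152,43),(188,88),(280,103),(225,62),(247,187),(147,168)],(260,150),5)
vI=np.array([(-1,1,1),(-1,-1,1),(0,-1,1),(0,1,1),(0,-1,-1),(-1,-1,-1)])
def VR(t): return R.from_euler("zy",[t,np.pi/6]).as_matrix()
def vw(p,S): # lens-frame
    return S@VR(p[2]).T+[p[0],p[1],.24]
def vp(p):
    e=p[3];f=lambda S:vw(p,S*[.072,.026,.026]-[e,0,0])
    foot=[p[0]-.08*np.cos(p[2]),p[1]-.08*np.sin(p[2]),.008]
    return np.r_[proj("scene",f(vS))-vs,proj("side",f(vI))-vi,proj("side",foot)-px([(153,493)],(260,150),5)].ravel()
if __name__=="__main__":
    v=run(vp,[.6,0,-2.4,.005],"v")
    print("post",proj("scene",[v[0]-.08*np.cos(v[2]),v[1]-.08*np.sin(v[2]),0]))
    pickle.dump((box,rack,v),open("fit.pkl","wb"))
E
python3 fit.py
```

```text
box [ 0.5636 -0.2924  0.2503]
  res [[-0.3, -0.1], [0.2, -0.6], [0.7, -0.2], [-0.4, -0.2], [1.3, 0.5], [0.5, 0.9], [0.8, -0.6], [0.2, -0.6], [-0.1, -0.5], [0.1, -1.2], [-0.2, -0.3], [0.1, 0.3]]
rack [ 0.57    0.3069  0.2055  0.0567 -0.1099  1.2455]
  res [[0.7, -0.7], [-0.1, 0.7], [-0.8, -0.7], [0.9, -1.4], [0.2, 0.1], [0.4, -1.2], [0.0, 0.2], [-0.0, 0.2], [-0.2, -0.3], [-0.4, -0.6], [0.4, -0.6], [-0.1, -0.4]]
v [ 0.6584 -0.0224 -1.8451 -0.0348]
  res [-5.6, -0.4, 3.9, 6.0, 9.4, 14.2, -1.2, 9.1, -0.1, 4.5, -8.9, -1.0, -3.9, 21.1, 0.1, 10.6, 0.3, -7.3, -0.2, 2.9, 16.1, -7.3, 18.2, 11.8, 0.0, 10.0]
post [[346.63546113 252.7615821 ]]
```

```bash
sed -i 's/from_euler("zy"/from_euler("ZY"/' fit.py
cat >> fit.py <<'E'
    ims={n:d[n]["image"].copy() for n in("scene","side")};out=[]
    for n,(x0,y0,w,hh) in {"scene":(300,150,160,110),"side":(225,150,130,245)}.items():
        f=5 if n=="scene" else 2.4
        im=cv2.resize(ims[n][y0:y0+hh,x0:x0+w],None,fx=f,fy=f,interpolation=cv2.INTER_CUBIC)
        e=v[3];C=[(i,j,k) for i in(0,-1) for j in(-1,1) for k in(-1,1)]
        P=proj(n,vw(v,np.array(C)*[.072,.026,.026]-[e,0,0]));L=[(i,j) for i in range(8) for j in range(i) if bin(i^j).count("1")==1]
        q=lambda p:tuple(int(round(t)) for t in ((p-[x0,y0]+.5)*f-.5))
        for i,j in L: cv2.line(im,q(P[i]),q(P[j]),(0,255,0),1)
        cv2.circle(im,q(proj(n,[v[0],v[1],.24])[0]),3,(0,0,255),-1)
        F=np.array([v[0]-.08*np.cos(v[2]),v[1]-.08*np.sin(v[2]),0]);r=np.linspace(0,6.28,40)
        for p in proj(n,np.c_[F[0]+.055*np.cos(r),F[1]+.055*np.sin(r),0*r]): cv2.circle(im,q(p),1,(0,255,255),-1)
        cv2.line(im,q(proj(n,F)[0]),q(proj(n,F+[0,0,.285])[0]),(0,255,255),1)
        for bx in((-.051,.051),):
            P=proj(n,T(*rack[:3],[(-.051,-.031,.045),(.051,-.031,.045),(.051,.031,.045),(-.051,.031,.045)]))
            for i in range(4): cv2.line(im,q(P[i]),q(P[i-1]),(255,0,255),1)
        out.append(im)
    H=max(o.shape[0] for o in out);print([o.shape for o in out])
    cv2.imwrite("pics/ov_s.png",out[0]);cv2.imwrite("pics/ov_i.png",out[1])
E
python3 fit.py
```

```text
box [ 0.5636 -0.2924  0.2503]
  res [[-0.3, -0.1], [0.2, -0.6], [0.7, -0.2], [-0.4, -0.2], [1.3, 0.5], [0.5, 0.9], [0.8, -0.6], [0.2, -0.6], [-0.1, -0.5], [0.1, -1.2], [-0.2, -0.3], [0.1, 0.3]]
rack [ 0.57    0.3069  0.2055  0.0567 -0.1099  1.2455]
  res [[0.7, -0.7], [-0.1, 0.7], [-0.8, -0.7], [0.9, -1.4], [0.2, 0.1], [0.4, -1.2], [0.0, 0.2], [-0.0, 0.2], [-0.2, -0.3], [-0.4, -0.6], [0.4, -0.6], [-0.1, -0.4]]
v [ 0.6514 -0.0445 -2.2271  0.0054]
  res [-1.3, -0.4, 2.3, -1.7, 0.8, -0.5, -3.7, 1.8, 2.2, 0.7, -1.8, 1.5, -1.8, -2.1, -1.2, -1.7, 3.5, 1.4, 6.2, 0.3, 1.6, 1.5, -1.5, 0.1, 0.3, 0.1]
post [[336.59464958 259.18374653]]
[(550, 800, 3), (588, 312, 3)]
```

View pics/ov_s.png

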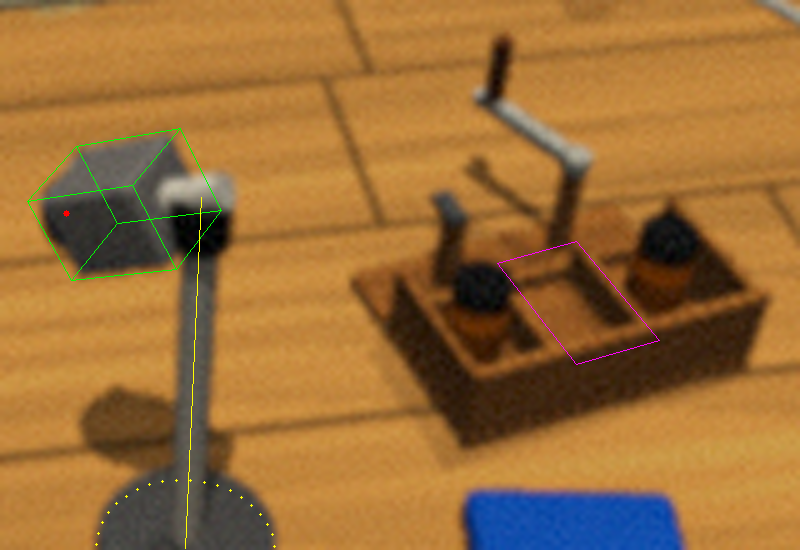

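Run:
```python
from fit import *
def g(p,drop=()):
    x,y,t,e,L,W,H=p
    f=lambda S:vw(p,S*[L,W/2,H/2]-[e,0,0])
    foot=[x-.08*np.cos(t),y-.08*np.sin(t),.008]
    a=proj("scene",f(vS))-vs;b=proj("side",f(vI))-vi;b[3]*=0
    top=np.array(foot)*[1,1,0]+[0,0,.2]
    c=np.r_[proj("side",foot)-px([(153,493)],(260,150),5)]
    i=proj("side",[top])-px([(130,260)],(260,150),5); j=proj("scene",[top])-px([(198,290)],(300,150),5)
    return np.r_[a,b,c,i*[1,0],j*[1,0]].ravel()
for fixed in (0,1,2):
    w=lambda p:np.r_[g(p),(np.array(p[4:])-[[.065,.052,.052],[.072,.052,.052],[.052,.052,.072]][fixed])/([.05,.003,.003][fixed])*1]
    s=least_squares(w,[.65,-.04,-2.2,.005,.06,.052,.052],loss="soft_l1");print(np.round(s.x,4),round(s.cost,2));print(np.round(s.fun[:-3].reshape(-1,2),1).tolist())
```

```text
box [ 0.5636 -0.2924  0.2503]
  res [[-0.3, -0.1], [0.2, -0.6], [0.7, -0.2], [-0.4, -0.2], [1.3, 0.5], [0.5, 0.9], [0.8, -0.6], [0.2, -0.6], [-0.1, -0.5], [0.1, -1.2], [-0.2, -0.3], [0.1, 0.3]]
rack [ 0.57    0.3069  0.2055  0.0567 -0.1099  1.2455]
  res [[0.7, -0.7], [-0.1, 0.7], [-0.8, -0.7], [0.9, -1.4], [0.2, 0.1], [0.4, -1.2], [0.0, 0.2], [-0.0, 0.2], [-0.2, -0.3], [-0.4, -0.6], [0.4, -0.6], [-0.1, -0.4]]
[ 0.6512 -0.0436 -2.2343  0.0115  0.0588  0.0455  0.0485] 3.21
[[0.5, 0.5], [0.2, -0.1], [-0.2, -0.4], [-0.7, 1.3], [0.5, -0.3], [0.5, 0.0], [0.5, -0.2], [0.1, -1.0], [0.6, 1.1], [0.0, 0.0], [-0.8, 0.1], [0.4, -0.5], [0.1, 0.2], [-0.4, -0.0], [-0.3, 0.0]]
[ 0.6512 -0.0437 -2.2337  0.0108  0.0605  0.0472  0.0491] 8.04
[[0.4, 0.2], [0.6, -0.4], [-0.2, -0.3], [-1.2, 1.4], [0.7, -0.1], [0.1, 0.3], [0.2, -0.6], [-0.0, -1.0], [1.0, 1.2], [0.0, 0.0], [-0.4, 0.4], [0.2, -0.3], [0.1, 0.2], [-0.3, -0.0], [-0.3, 0.0]]
[ 0.6516 -0.044  -2.2264  0.0135  0.0567  0.0477  0.0493] 12.19
[[1.0, 0.1], [0.2, -0.5], [-0.5, -0.2], [-0.5, 1.4], [0.4, 0.0], [0.8, 0.4], [0.5, -0.6], [0.4, -0.9], [0.3, 0.8], [0.0, 0.0], [-1.2, 0.2], [0.6, -0.1], [0.1, 0.2], [-0.3, -0.0], [-0.3, 0.0]]
```

Fit is consistent (residuals <1 px): box (0.564,-0.292) yaw 0.250, rack (0.570,0.307) yaw 0.206, keeper 1.25, lens (0.651,-0.044) yaw -2.233. I'll check clearance to the decoys, then plan.

```bash
cat > plan.py <<'E'
import numpy as np
from scipy.spatial.transform import Rotation as R
from workcell import manip
BOX=(.5636,-.2924,.2503);RACK=(.570,.3069,.2055);V=np.array([.6512,-.0437,.24]);VY=-2.2335
DOWN=lambda yaw:R.from_matrix(np.c_[[np.cos(yaw),np.sin(yaw),0],[np.sin(yaw),-np.cos(yaw),0],[0,0,-1]])
def rel(p,r,p0,r0): # shift mm, rotvec
    return np.round((np.array(p)-p0)*1000,1),np.round((r*r0.inv()).as_rotvec(),3)
def cur(): o=manip.get_obs();return o["position"],R.from_quat(o["ee_rot"]),o
def show(side,G,d=.085): # G: TCP height above underside in box frame -> TCP pos, rot (tool x=box x)
    u=R.from_euler("ZY",[VY,np.pi/6]).as_matrix();n=-u[:,0];w=u[:,2]
    by={"l":n,"r":-n}.get(side)
    if by is None: bx=n;by=np.cross(w,bx)
    bx=np.cross(by,w);off={"l":by*.02,"r":-by*.02,"c":bx*.039}[side]
    o=V-n*d-off-w*.04
    return o+w*G,R.from_matrix(np.c_[bx,-by,-w])
E
python3 - <<'E'
from plan import *
import io,contextlib
with contextlib.redirect_stdout(io.StringIO()):
    from fit import *
def ground(n,p,z=0):
    c=d[n];q=cv2.undistortPoints(np.array([[p]],float),c["K"],c["dist_coeffs"])[0,0];M=cv2.Rodrigues(c["rvec"])[0];r=M.T@[*q,1];o=-M.T@c["tvec"].ravel();return np.round(o+r*(z-o[2])/r[2],3)
print([ground("scene",p) for p in((204,238),(203,277),(165,285))],[ground("side",p) for p in((388,192),(411,187),(344,183),(358,184))])
p,r,o=cur();print(rel((BOX[0],BOX[1],.25),DOWN(BOX[2]),p,r))
for s in "lcr": q,m=show(s,.084);print(s,np.round(q,3),np.round(m.as_matrix(),2).tolist())
E
```

```text
[array([ 0.549, -0.393, -0.   ]), array([ 0.705, -0.383,  0.   ]), array([ 0.717, -0.49 ,  0.   ])] [array([ 0.536, -0.388,  0.   ]), array([ 0.471, -0.454,  0.   ]), array([ 0.702, -0.374,  0.   ]), array([ 0.653, -0.39 ,  0.   ])]
(array([344.2, 292.5,  19.3]), array([-0.001, -0.   , -0.108]))
l [ 0.582 -0.133  0.226] [[0.79, -0.53, 0.31], [-0.62, -0.68, 0.39], [-0.0, -0.5, -0.87]]
c [ 0.572 -0.146  0.216] [[0.53, 0.79, 0.31], [0.68, -0.62, 0.39], [0.5, 0.0, -0.87]]
r [ 0.582 -0.133  0.226] [[-0.79, 0.53, 0.31], [0.62, 0.68, 0.39], [0.0, 0.5, -0.87]]
```

step_arm([
  [0, 0, 0, 50, 0, 0, 0],
  [0, 0, 0, 90, 0, 0, 0],
  [0, 35, 30, 110, 0, 0, -0.02],
  [0, 70, 60, 120, 0, 0, -0.03],
  [0, 105, 90, 120, 0, 0, -0.05],
  [0, 145, 123, 120, 0, 0, -0.06],
  [0, 185, 157, 120, 0, 0, -0.08],
  [0, 225, 190, 120, 0, 0, -0.1],
  [0, 265, 225, 115, 0, 0, -0.108],
  [0, 300, 257, 100, 0, 0, -0.108],
])

```text
clock: 1.15
position: [0.5147, -0.3326, 0.3346]
ee_rot: [0.992, 0.125, 0.001, 0.001]
ft_force: [1.1, -0.3, 0.3]
grip_width: 1.0
grasp_force: 0.0
```

step_arm([
  [0, 35, 30, -20, 0, 0, 0],
  [0, 43, 35, -40, 0, 0, 0],
  [0, 43, 35, -65, 0, 0, 0],
  [0, 43, 35, -85, 0, 0, 0],
  [0, 43, 35, -85, 0, 0, 0],
  [0, 43, 35, -85, 0, 0, 0],
  [0, 43, 35, -85, 0, 0, 0],
  [0, 43, 35, -85, 0, 0, 0],
])

```text
clock: 1.95
position: [0.5564, -0.2994, 0.2502]
ee_rot: [0.992, 0.125, 0.001, 0.001]
ft_force: [0.5, 0.0, 0.5]
grip_width: 1.003
grasp_force: 0.0
```

Run:
```python
from plan import *
import cv2
p,r,o=cur();c=manip.camera("wrist");im=c["image"];M=np.array(c["mount"])
print(np.round(p,4),np.round(r.as_quat(),3),o["clock"],np.round(o["joint_pos"],2))
W=np.eye(4);W[:3,:3]=r.as_matrix();W[:3,3]=p;X=np.linalg.inv(W@M)
P=[(x,y,h) for h,a,b in((.12,.04,.021),(0,.039,.02)) for x,y in((a,b),(a,-b),(-a,-b),(-a,b))]
P=np.array(P)@R.from_euler("z",BOX[2]).as_matrix().T+[BOX[0],BOX[1],0]
q=cv2.projectPoints(P,cv2.Rodrigues(X[:3,:3])[0],X[:3,3],c["K"],c["dist_coeffs"])[0].reshape(-1,2);print(np.round(q))
for i in range(4): cv2.line(im,tuple(q[i].astype(int)),tuple(q[(i+1)%4].astype(int)),(0,255,0),1)
cv2.imwrite("pics/w1.png",im)
print(rel((BOX[0],BOX[1],.084),DOWN(BOX[2]),p,r))
```

```text
[ 0.5564 -0.2994  0.2502] [0.992 0.125 0.001 0.001] 1.95 [ 0.65  0.35 -0.3   1.4   0.1   1.4  -0.97]
[[286. 127.]
 [340. 127.]
 [338. 223.]
 [288. 223.]
 [297. 118.]
 [333. 118.]
 [332. 186.]
 [298. 186.]]
(array([   7.2,    7. , -166.2]), array([ 0.001,  0.002, -0.   ]))
```

View pics/w1.png

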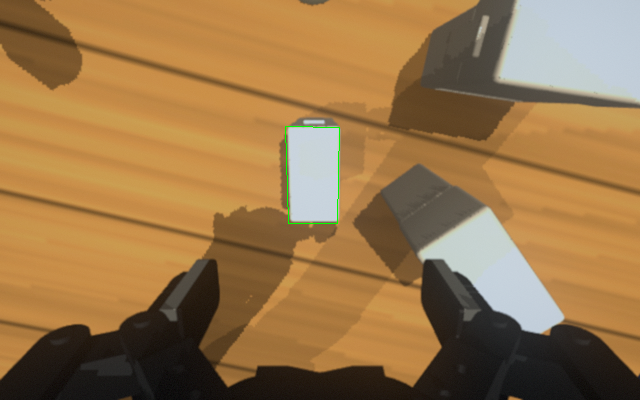

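The wrist view shows the lid top exactly where predicted (corners (286..340, 127..223)), tongue at (314,122) on the far edge. I'll descend and grip.

step_arm([
  [0, 7, 7, 0, 0, 0, 0],
  [0, 7, 7, -25, 0, 0, 0],
  [0, 7, 7, -50, 0, 0, 0],
  [0, 7, 7, -75, 0, 0, 0],
  [0, 7, 7, -95, 0, 0, 0],
  [0, 7, 7, -115, 0, 0, 0],
  [0, 7, 7, -135, 0, 0, 0],
  [0, 7, 7, -155, 0, 0, 0],
  [0, 7, 7, -166, 0, 0, 0],
  [0, 7, 7, -166, 0, 0, 0],
])

```text
clock: 3.0
position: [0.5626, -0.2913, 0.0814]
ee_rot: [0.992, 0.125, -0.001, -0.001]
ft_force: [-0.4, -0.9, -0.0]
grip_width: 1.003
grasp_force: 0.0
```

step_arm([
  [0.3, 0, 0, 0, 0, 0, 0],
  [1, 0, 0, 0, 0, 0, 0],
  [1, 0, 0, 0, 0, 0, 0],
  [1, 0, 0, 0, 0, 0, 0],
  [1, 0, 0, 0, 0, 0, 0],
  [1, 0, 0, 0, 0, 0, 0],
  [1, 0, 0, 0, 0, 0, 0],
  [1, 0, 0, 0, 0, 0, 0],
  [1, 0, 0, 0, 0, 0, 0],
], grip_force=50)

```text
clock: 3.9
position: [0.5637, -0.2925, 0.084]
ee_rot: [0.992, 0.125, 0.001, 0.001]
ft_force: [-0.4, -0.1, 7.2]
grip_width: 0.485
grasp_force: 51.6
```

Run:
```python
from plan import *
p,r,o=cur();print(np.round(p,4),r.as_quat().round(3),o["clock"])
G=p[2];print(G,rel((p[0],p[1],.26),r,p,r))
for s in"lcr": print(s,rel(*show(s,G),p,r))
```

```text
[ 0.5637 -0.2925  0.084 ] [0.992 0.125 0.001 0.001] 3.9
0.08397010277816383 (array([  0.,   0., 176.]), array([0., 0., 0.]))
l (array([ 18. , 159.7, 141.6]), array([ 0.532, -0.11 , -0.891]))
c (array([  7.9, 146.8, 132.1]), array([ 0.292, -0.444,  0.643]))
r (array([ 18. , 159.7, 141.6]), array([-0.134, -0.631,  2.167]))
```

step_arm([
  [1, 0, 0, 10, 0, 0, 0],
  [1, 0, 0, 30, 0, 0, 0],
  [1, 0, 0, 55, 0, 0, 0],
  [1, 0, 0, 80, 0, 0, 0],
  [1, 0, 0, 105, 0, 0, 0],
  [1, 0, 0, 130, 0, 0, 0],
  [1, 0, 10, 142, 0.05, -0.01, -0.09],
  [1, 0, 30, 142, 0.11, -0.02, -0.19],
  [1, 2, 50, 142, 0.18, -0.04, -0.3],
  [1, 5, 70, 142, 0.25, -0.05, -0.42],
])

```text
clock: 4.9
position: [0.5679, -0.2214, 0.2254]
ee_rot: [0.988, -0.087, 0.04, -0.121]
ft_force: [-0.3, -0.6, -0.9]
grip_width: 0.482
grasp_force: 50.8
```

Run:
```python
from plan import *
p,r,o=cur();print(np.round(p,4),o["grip_width"],o["clock"],np.round(o["joint_pos"],2),o["grasp_force"])
print(rel(*show("l",.084),p,r))
```

```text
[ 0.5679 -0.2214  0.2254] 0.48219456316548864 4.9 [ 0.68  0.33 -0.3   1.51 -0.16  1.32 -1.31] 50.7627135515213
(array([13.8, 88.6,  0.2]), array([ 0.277, -0.06 , -0.468]))
```

step_arm([
  [1, 2, 15, 0, 0.05, -0.01, -0.08],
  [1, 4, 30, 0, 0.1, -0.02, -0.17],
  [1, 6, 45, 0, 0.15, -0.03, -0.26],
  [1, 9, 60, 0, 0.2, -0.045, -0.34],
  [1, 12, 75, 0, 0.25, -0.055, -0.42],
  [1, 14, 88.6, 0, 0.277, -0.06, -0.468],
  [1, 14, 88.6, 0, 0.277, -0.06, -0.468],
  [1, 14, 88.6, 0, 0.277, -0.06, -0.468],
  [1, 14, 88.6, 0, 0.277, -0.06, -0.468],
  [1, 14, 88.6, 0, 0.277, -0.06, -0.468],
])

```text
clock: 5.9
position: [0.5821, -0.1341, 0.2249]
ee_rot: [0.915, -0.312, 0.084, -0.243]
ft_force: [-0.2, -0.8, -1.6]
grip_width: 0.485
grasp_force: 50.8
```

Run:
```python
from plan import *
import cv2
p,r,o=cur();print(np.round(p,4),o["grip_width"],o["clock"],np.round(o["joint_pos"],2))
print(rel(*show("l",.084),p,r));print("c",rel(*show("c",.084),p,r))
a=manip.camera("scene")["image"][130:270,240:400];b=manip.camera("side")["image"][100:240,240:400]
cv2.imwrite("pics/showl.png",cv2.resize(np.hstack([a,b]),None,fx=2.5,fy=2.5,interpolation=cv2.INTER_CUBIC))
```

```text
[ 0.5821 -0.1341  0.2249] 0.48487557302604084 5.9 [ 0.71  0.22 -0.32  1.72 -0.49  1.12 -1.63]
(array([-0.4,  1.4,  0.7]), array([ 0.003, -0.   , -0.005]))
c (array([-10.5, -11.6,  -8.8]), array([-0.479, -0.618,  1.357]))
```

View pics/showl.png

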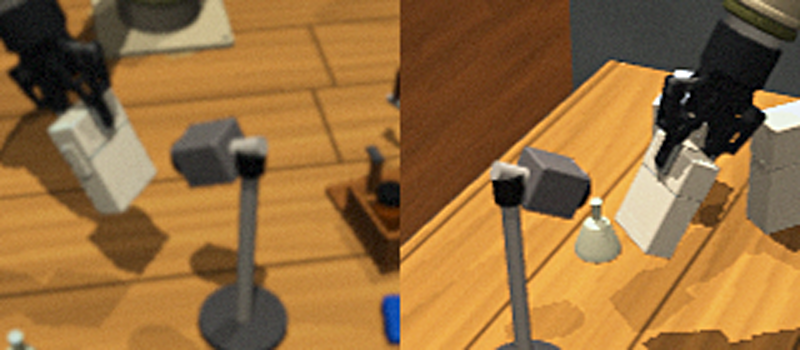

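Both views show the broad side held square before the lens with the tongue off to the side. I'll hold, then turn to the clip edge.

step_arm([
  [1, 0, 0, 0, 0, 0, 0],
  [1, 0, 0, 0, 0, 0, 0],
  [1, 0, 0, 0, 0, 0, 0],
  [1, 0, 0, 0, 0, 0, 0],
  [1, -4, -4, -3, -0.03, -0.039, 0.085],
  [1, -10, -11, -8, -0.075, -0.097, 0.213],
  [1, -10, -11, -8, -0.12, -0.155, 0.339],
  [1, -10, -11, -8, -0.16, -0.206, 0.452],
  [1, -10, -11, -8, -0.2, -0.258, 0.566],
  [1, -10, -11, -8, -0.24, -0.31, 0.68],
])

```text
clock: 7.0
position: [0.572, -0.1446, 0.2168]
ee_rot: [0.964, 0.064, 0.172, -0.193]
ft_force: [-0.1, 0.7, -1.9]
grip_width: 0.489
grasp_force: 50.7
```

Run:
```python
from plan import *
p,r,o=cur();print(np.round(p,4),np.round(o["joint_pos"],2));print("c",rel(*show("c",.084),p,r))
```

```text
[ 0.572  -0.1446  0.2168] [ 0.8   0.22 -0.39  1.74 -0.47  1.11 -0.82]
c (array([-0.4, -1.1, -0.7]), array([-0.237, -0.306,  0.672]))
```

step_arm([
  [1, 0, -1, -1, -0.04, -0.052, 0.114],
  [1, 0, -1, -1, -0.08, -0.103, 0.227],
  [1, 0, -1, -1, -0.12, -0.155, 0.34],
  [1, 0, -1, -1, -0.16, -0.206, 0.453],
  [1, 0, -1, -1, -0.2, -0.258, 0.566],
  [1, 0, -1, -1, -0.237, -0.306, 0.672],
  [1, 0, -1, -1, -0.237, -0.306, 0.672],
  [1, 0, -1, -1, -0.237, -0.306, 0.672],
  [1, 0, -1, -1, -0.237, -0.306, 0.672],
])

```text
clock: 7.9
position: [0.572, -0.1456, 0.2158]
ee_rot: [0.87, 0.42, 0.232, -0.115]
ft_force: [-0.1, -0.2, -1.2]
grip_width: 0.487
grasp_force: 50.7
```

step_arm([
  [1, 0, 0, 0, 0, 0, 0],
  [1, 0, 0, 0, 0, 0, 0],
  [1, 0, 0, 0, 0, 0, 0],
  [1, 0, 0, 0, 0, 0, 0],
  [1, 0, 0, 0, 0, 0, 0],
])

```text
clock: 8.4
position: [0.572, -0.1455, 0.2158]
ee_rot: [0.869, 0.421, 0.232, -0.114]
ft_force: [-0.4, -0.8, -1.4]
grip_width: 0.486
grasp_force: 50.7
```

Run:
```python
from plan import *
p,r,o=cur();print(np.round(p,4),np.round(o["joint_pos"],2));print("c",rel(*show("c",.084),p,r));print("r",rel(*show("r",.084),p,r))
```

```text
[ 0.572  -0.1455  0.2158] [ 0.87  0.24 -0.47  1.74 -0.45  1.1  -0.06]
c (array([-0.4, -0.2,  0.3]), array([-0.002, -0.003,  0.005]))
r (array([ 9.7, 12.8,  9.8]), array([-0.485, -0.622,  1.365]))
```

step_arm([
  [1, 0, 0, 0, -0.03, -0.039, 0.085],
  [1, 0, 0, 0, -0.075, -0.097, 0.213],
  [1, 0, 0, 0, -0.12, -0.155, 0.339],
  [1, 0, 0, 0, -0.16, -0.206, 0.452],
  [1, 0, 0, 0, -0.2, -0.258, 0.566],
  [1, 3, 4, 3, -0.24, -0.31, 0.68],
  [1, 6, 8, 6, -0.28, -0.36, 0.79],
  [1, 8, 11, 8, -0.32, -0.41, 0.9],
  [1, 10, 13, 10, -0.36, -0.462, 1.013],
  [1, 10, 13, 10, -0.4, -0.513, 1.126],
])

```text
clock: 9.4
position: [0.5823, -0.1321, 0.2261]
ee_rot: [0.434, 0.863, 0.254, 0.051]
ft_force: [-0.3, -1.1, -1.4]
grip_width: 0.485
grasp_force: 50.8
```

Run:
```python
from plan import *
p,r,o=cur();print(np.round(p,4),np.round(o["joint_pos"],2));print("r",rel(*show("r",.084),p,r))
```

```text
[ 0.5823 -0.1321  0.2261] [ 0.98  0.26 -0.63  1.71 -0.39  1.1   1.17]
r (array([-0.6, -0.6, -0.5]), array([-0.083, -0.106,  0.234]))
```

step_arm([
  [1, 0, 0, 0, -0.04, -0.05, 0.115],
  [1, 0, 0, 0, -0.083, -0.106, 0.234],
  [1, 0, 0, 0, -0.083, -0.106, 0.234],
  [1, 0, 0, 0, -0.083, -0.106, 0.234],
  [1, 0, 0, 0, -0.083, -0.106, 0.234],
  [1, 0, 0, 0, -0.083, -0.106, 0.234],
  [1, 0, 0, 0, -0.083, -0.106, 0.234],
  [1, 0, 0, 0, -0.083, -0.106, 0.234],
  [1, 0, 0, 0, -0.083, -0.106, 0.234],
  [1, 0, 0, 0, -0.083, -0.106, 0.234],
])

```text
clock: 10.4
position: [0.582, -0.1325, 0.2258]
ee_rot: [0.317, 0.912, 0.245, 0.083]
ft_force: [-0.8, -0.8, -2.0]
grip_width: 0.484
grasp_force: 50.8
```

Run:
```python
from plan import *
p,r,o=cur();print(np.round(p,4),np.round(o["joint_pos"],2));print("r",rel(*show("r",.084),p,r))
print(rel((RACK[0],RACK[1],.25),DOWN(RACK[2]+np.pi),p,r))
```

```text
[ 0.582  -0.1325  0.2258] [ 1.01  0.26 -0.67  1.71 -0.38  1.09  1.43]
r (array([-0.3, -0.2, -0.2]), array([-0.002, -0.003,  0.005]))
(array([-12. , 439.4,  24.2]), array([-0.526,  0.12 ,  0.854]))
```

step_arm([
  [1, 0, 0, 0, 0, 0, 0],
  [1, -15, -15, 5, 0, 0, 0],
  [1, -40, -30, 15, 0, 0, 0],
  [1, -70, -25, 30, -0.05, 0.01, 0.08],
  [1, -95, 0, 45, -0.1, 0.02, 0.16],
  [1, -110, 35, 55, -0.15, 0.035, 0.25],
  [1, -115, 70, 60, -0.2, 0.045, 0.33],
  [1, -115, 110, 60, -0.26, 0.06, 0.42],
  [1, -115, 150, 60, -0.32, 0.07, 0.52],
  [1, -115, 190, 60, -0.37, 0.085, 0.61],
])

```text
clock: 11.4
position: [0.4668, 0.0592, 0.2863]
ee_rot: [0.018, 0.997, 0.074, 0.025]
ft_force: [1.0, -0.0, -1.7]
grip_width: 0.482
grasp_force: 50.9
```

Run:
```python
from plan import *
p,r,o=cur();print(np.round(p,4),np.round(o["joint_pos"],2))
print(rel((RACK[0],RACK[1],.25),DOWN(RACK[2]+np.pi),p,r))
```

```text
[0.4668 0.0592 0.2863] [ 0.9  -0.06 -0.96  1.78 -0.2   1.35  1.52]
(array([103.2, 247.7, -36.3]), array([-0.153,  0.034,  0.241]))
```

step_arm([
  [1, 5, 35, 0, -0.03, 0.005, 0.04],
  [1, 10, 70, 0, -0.06, 0.012, 0.08],
  [1, 20, 105, 0, -0.09, 0.02, 0.12],
  [1, 35, 140, 0, -0.12, 0.027, 0.17],
  [1, 55, 175, 0, -0.15, 0.034, 0.22],
  [1, 75, 205, 0, -0.153, 0.034, 0.241],
  [1, 90, 230, 0, -0.153, 0.034, 0.241],
  [1, 103, 248, -10, -0.153, 0.034, 0.241],
  [1, 103, 248, -25, -0.153, 0.034, 0.241],
  [1, 103, 248, -36, -0.153, 0.034, 0.241],
])

```text
clock: 12.4
position: [0.5696, 0.3056, 0.2482]
ee_rot: [-0.101, 0.995, 0.002, -0.001]
ft_force: [0.0, -0.4, -0.6]
grip_width: 0.489
grasp_force: 51.2
```

step_arm([
  [1, 0, 0, 0, 0, 0, 0],
  [1, 0, 0, 0, 0, 0, 0],
  [1, 0, 0, 0, 0, 0, 0],
])

```text
clock: 12.7
position: [0.5703, 0.3048, 0.2508]
ee_rot: [-0.1, 0.995, 0.002, 0.0]
ft_force: [-0.3, 0.8, -1.4]
grip_width: 0.485
grasp_force: 51.2
```

```bash
cat > chk.py <<'E'
from plan import *
import cv2,sys
p,r,o=cur();print(np.round(p,4),np.round(o["joint_pos"],2))
print(rel((RACK[0],RACK[1],.094),DOWN(RACK[2]+np.pi),p,r))
out=[]
for n,(x,y,w,h) in {"scene":(360,120,110,130),"side":(225,220,130,160)}.items():
    c=manip.camera(n);f=4;im=cv2.resize(c["image"][y:y+h,x:x+w],None,fx=f,fy=f,interpolation=cv2.INTER_CUBIC)
    RM=R.from_euler("z",RACK[2]).as_matrix()
    pr=lambda P:[tuple(int(v) for v in ((q-[x,y]+.5)*f)) for q in cv2.projectPoints(np.array(P,float),c["rvec"],c["tvec"],c["K"],c["dist_coeffs"])[0].reshape(-1,2)]
    Q=lambda a,b,z:(np.array([(-a,-b,z),(a,-b,z),(a,b,z),(-a,b,z)])@RM.T+[RACK[0],RACK[1],0])
    for P,col in((Q(.051,.031,.045),(255,0,255)),(Q(.051,.031,.01),(255,0,255))):
        cv2.polylines(im,[np.array(pr(P))],True,col,1)
    B=[(a,b,z-.084) for z,s in((0,1),(.12,1)) for a,b in((-.04,-.021),(.04,-.021),(.04,.021),(-.04,.021))]
    B=np.array(B)*[1,-1,-1]@r.as_matrix().T+p;q=pr(B)
    cv2.polylines(im,[np.array(q[:4])],True,(0,255,0),1);cv2.polylines(im,[np.array(q[4:])],True,(0,255,0),1)
    out.append(im)
H=600
out=[cv2.copyMakeBorder(i,0,max(0,H-len(i)),0,0,0)[:H] for i in out];z=np.hstack(out);z=cv2.resize(z,None,fx=800/z.shape[1],fy=800/z.shape[1])
cv2.imwrite("pics/rackchk.png",z);print(z.shape)
E
python3 chk.py
```

```text
[0.5703 0.3048 0.2508] [ 0.14  0.57 -1.05  1.33  0.49  1.51  0.91]
(array([  -0.3,    2.1, -156.8]), array([-0.003,  0.   ,  0.005]))
(500, 800, 3)
```

step_arm([
  [1, 0, 2, -20, 0, 0, 0.005],
  [1, 0, 2, -40, 0, 0, 0.005],
  [1, 0, 2, -60, 0, 0, 0.005],
  [1, 0, 2, -80, 0, 0, 0.005],
  [1, 0, 2, -95, 0, 0, 0.005],
  [1, 0, 2, -110, 0, 0, 0.005],
  [1, 0, 2, -122, 0, 0, 0.005],
  [1, 0, 2, -132, 0, 0, 0.005],
  [1, 0, 2, -142, 0, 0, 0.005],
  [1, 0, 2, -145, 0, 0, 0.005],
])

```text
clock: 13.8
position: [0.5697, 0.3072, 0.1037]
ee_rot: [-0.103, 0.995, 0.001, -0.001]
ft_force: [-0.2, -0.6, -1.1]
grip_width: 0.488
grasp_force: 51.3
```

step_arm([
  [1, 0, 0, -3, 0, 0, 0],
  [1, 0, 0, -6, 0, 0, 0],
  [1, 0, 0, -9, 0, 0, 0],
  [1, 0, 0, -11, 0, 0, 0],
  [1, 0, 0, -11, 0, 0, 0],
])

```text
clock: 14.3
position: [0.5702, 0.3076, 0.0941]
ee_rot: [-0.103, 0.995, 0.002, -0.0]
ft_force: [-0.6, -0.1, -0.1]
grip_width: 0.483
grasp_force: 51.3
```

```bash
python3 chk.py
```

```text
[0.5702 0.3076 0.0941] [ 0.12  0.69 -0.98  1.51  0.59  1.25  0.84]
(array([-0.2, -0.7, -0.1]), array([-0.003, -0.001, -0.002]))
(500, 800, 3)
```

step_arm([
  [1, 0, 0, -1, 0, 0, 0],
  [1, 0, 0, -1, 0, 0, 0],
  [0.35, 0, 0, -1, 0, 0, 0],
  [0.35, 0, 0, -1, 0, 0, 0],
  [0.35, 0, 0, -1, 0, 0, 0],
  [0.35, 0, 0, -1, 0, 0, 0],
  [0.35, 0, 0, -1, 0, 0, 0],
])

```text
clock: 15.1
position: [0.57, 0.3075, 0.0926]
ee_rot: [-0.103, 0.995, 0.002, -0.001]
ft_force: [-0.4, -0.6, 0.2]
grip_width: 0.651
grasp_force: 0.0
```

```bash
cat > knob.py <<'E'
from plan import *
p,r,o=cur();print(np.round(p,4),o["clock"],np.round(o["joint_pos"],2))
x,y,t=RACK;M=R.from_euler("z",t).as_matrix()
def K(q): return M@[-.085-.08*np.sin(q),.045-.08*np.cos(q),0]+[x,y,0]
# tool y along tangent (cos q,-sin q): tool yaw (x axis) = t-q +/- pi/2
def pose(q,z,sgn): return (*K(q)[:2],z),DOWN(t-q+sgn*np.pi/2)
for s in(1,-1):
  for q,z in((1.2455,.2),(1.2455,.108),(0,.108)): print(s,q,np.round(K(q),4),rel(*pose(q,z,s),p,r))
E
python3 knob.py
```

```text
[0.57   0.3075 0.0926] 15.1 [ 0.12  0.7  -0.98  1.51  0.59  1.25  0.84]
1 1.2455 [0.4086 0.2931 0.    ] (array([-161.4,  -14.3,  107.4]), array([-0.003,  0.004, -2.818]))
1 1.2455 [0.4086 0.2931 0.    ] (array([-161.4,  -14.3,   15.4]), array([-0.003,  0.004, -2.818]))
1 0 [0.4939 0.2553 0.    ] (array([-76. , -52.2,  15.4]), array([-3.000e-03,  1.000e-03, -1.572e+00]))
-1 1.2455 [0.4086 0.2931 0.    ] (array([-161.4,  -14.3,  107.4]), array([-0.003, -0.002,  0.324]))
-1 1.2455 [0.4086 0.2931 0.    ] (array([-161.4,  -14.3,   15.4]), array([-0.003, -0.002,  0.324]))
-1 0 [0.4939 0.2553 0.    ] (array([-76. , -52.2,  15.4]), array([-1.000e-03, -3.000e-03,  1.569e+00]))
```

step_arm([
  [0.35, 0, 0, 12, 0, 0, 0],
  [0.35, 0, 0, 30, 0, 0, 0],
  [0.35, 0, 0, 55, 0, 0, 0],
  [0.35, 0, 0, 85, 0, 0, 0],
  [0.35, 0, 0, 115, 0, 0, 0],
  [0.35, -20, 0, 130, 0, 0, -0.14],
  [0.35, -45, -4, 130, 0, 0, -0.28],
  [0.35, -70, -7, 130, 0, 0, -0.42],
  [0.35, -95, -10, 130, 0, 0, -0.56],
  [0.35, -120, -12, 130, 0, 0, -0.7],
])

```text
clock: 16.1
position: [0.4489, 0.2959, 0.2243]
ee_rot: [0.247, 0.969, 0.002, 0.001]
ft_force: [-0.3, 0.2, 0.6]
grip_width: 0.65
grasp_force: 0.0
```

step_arm([
  [0.35, -15, -1, 0, 0, 0, -0.14],
  [0.35, -30, -2, 0, 0, 0, -0.28],
  [0.35, -40, -2, 0, 0, 0, -0.42],
  [0.35, -41, -2, 0, 0, 0, -0.56],
  [0.35, -41, -2, 0, 0, 0, -0.7],
  [0.35, -41, -2, 0, 0, 0, -0.84],
  [0.35, -41, -2, 0, 0, 0, -0.98],
  [0.35, -41, -2, 0, 0, 0, -1.12],
  [0.35, -41, -2, 0, 0, 0, -1.26],
  [0.35, -41, -2, 0, 0, 0, -1.4],
])

```text
clock: 17.1
position: [0.4087, 0.2943, 0.2244]
ee_rot: [0.813, 0.583, 0.002, 0.001]
ft_force: [0.4, 0.8, -0.6]
grip_width: 0.649
grasp_force: 0.0
```

```bash
python3 knob.py|head -3
```

```text
[0.4087 0.2943 0.2244] 17.1 [ 0.12  0.15 -0.9   1.75  0.13  1.3  -1.13]
1 1.2455 [0.4086 0.2931 0.    ] (array([ -0.1,  -1.2, -24.4]), array([ 0.002,  0.005, -0.713]))
1 1.2455 [0.4086 0.2931 0.    ] (array([-1.000e-01, -1.200e+00, -1.164e+02]), array([ 0.002,  0.005, -0.713]))
```

Now I'll finish the turn and use the last picture to check the box and the knob from both cameras, with the wrist view alongside.

step_arm([
  [0.35, 0, 0, 0, 0, 0, -0.14],
  [0.35, 0, 0, 0, 0, 0, -0.28],
  [0.35, 0, -1, 0, 0, 0, -0.42],
  [0.35, 0, -1, 0, 0, 0, -0.56],
  [0.35, 0, -1, 0, 0, 0, -0.713],
  [0.35, 0, -1, 0, 0, 0, -0.713],
  [0.35, 0, -1, 0, 0, 0, -0.713],
])

```text
clock: 17.8
position: [0.4089, 0.2931, 0.2238]
ee_rot: [0.964, 0.267, 0.001, 0.001]
ft_force: [0.1, 0.6, 0.7]
grip_width: 0.649
grasp_force: 0.0
```

```bash
cat > look.py <<'E'
from knob import *
import cv2
out=[]
Q=lambda a,b,z:(np.array([(-a,-b,z),(a,-b,z),(a,b,z),(-a,b,z)])@M.T+[x,y,0])
for n,(u,v,w,h),f in (("wrist",(140,0,360,270),1),("side",(215,230,150,160),3),("scene",(370,140,100,105),3)):
    p,r,o=cur();c=manip.camera(n)
    if n=="wrist":
        W=np.eye(4);W[:3,:3]=r.as_matrix();W[:3,3]=p;X=np.linalg.inv(W@np.array(c["mount"]));rv,tv=cv2.Rodrigues(X[:3,:3])[0],X[:3,3]
    else: rv,tv=c["rvec"],c["tvec"]
    im=cv2.resize(c["image"][v:v+h,u:u+w],None,fx=f,fy=f,interpolation=cv2.INTER_CUBIC)
    pr=lambda P:np.array([((q-[u,v]+.5)*f) for q in cv2.projectPoints(np.array(P,float),rv,tv,c["K"],c["dist_coeffs"])[0].reshape(-1,2)]).astype(int)
    for P in(Q(.04,.021,.13),Q(.039,.02,.01)): cv2.polylines(im,[pr(P)],True,(0,255,0),1)
    a=np.linspace(0,6.28,20);k=K(1.2455);cv2.polylines(im,[pr(np.c_[k[0]+.007*np.cos(a),k[1]+.007*np.sin(a),0*a+.143])],True,(255,255,0),1)
    out.append(im)
z=np.zeros((600,810,3),np.uint8)
z[:270,:360]=out[0];z[:480,360:810]=out[1];z[280:280+315,:300]=out[2][:315]
cv2.imwrite("pics/last.png",z[:,:800])
E
python3 look.py | head -3
```

```text
[0.4089 0.2931 0.2238] 17.8 [ 0.06  0.14 -0.83  1.75  0.11  1.29 -1.83]
1 1.2455 [0.4086 0.2931 0.    ] (array([ -0.3,   0.1, -23.8]), array([ 0.002,  0.003, -0.01 ]))
1 1.2455 [0.4086 0.2931 0.    ] (array([-3.000e-01,  1.000e-01, -1.158e+02]), array([ 0.002,  0.003, -0.01 ]))
```

View pics/last.png

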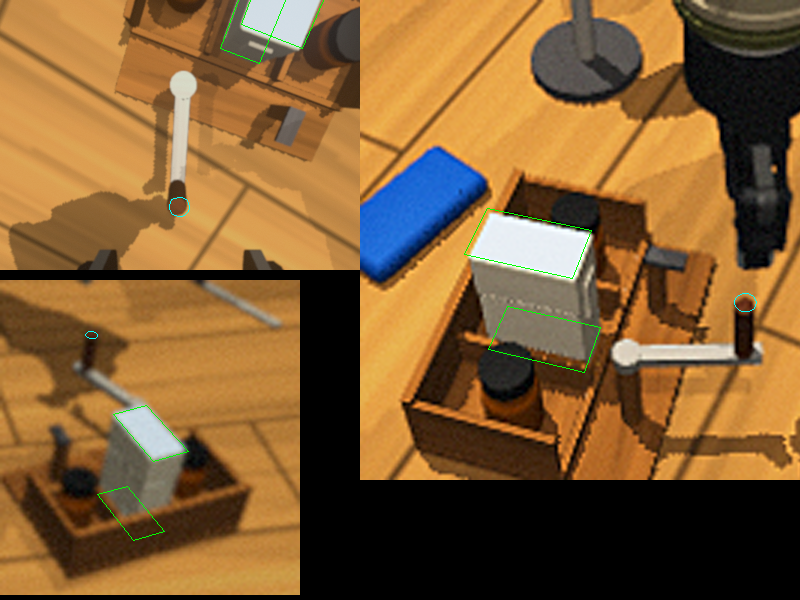

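The box stands upright in the middle bay (its lid outline matches the predicted height), the bottles are in place, and the knob top lies within about 1 mm of the prediction. I'll go down on the knob and take it gently.

step_arm([
  [0.35, 0, 0, -25, 0, 0, 0],
  [0.35, 0, 0, -50, 0, 0, 0],
  [0.35, 0, 0, -70, 0, 0, 0],
  [0.35, 0, 0, -90, 0, 0, 0],
  [0.35, 0, 0, -105, 0, 0, 0],
  [0.35, 0, 0, -114, 0, 0, 0],
  [0.35, 0, 0, -114, 0, 0, 0],
])

```text
clock: 18.65
position: [0.4086, 0.2922, 0.108]
ee_rot: [0.964, 0.265, -0.0, 0.002]
ft_force: [-0.2, -0.6, 0.4]
grip_width: 0.651
grasp_force: 0.0
```

step_arm([
  [0.6, 0, 0, 0, 0, 0, 0],
  [0.75, 0, 0, 0, 0, 0, 0],
  [1, 0, 0, 0, 0, 0, 0],
  [1, 0, 0, 0, 0, 0, 0],
  [1, 0, 0, 0, 0, 0, 0],
  [1, 0, 0, 0, 0, 0, 0],
  [1, 0, 0, 0, 0, 0, 0],
], grip_force=20)

```text
clock: 19.35
position: [0.4093, 0.2928, 0.1095]
ee_rot: [0.964, 0.265, 0.001, 0.001]
ft_force: [-1.2, -1.6, 5.8]
grip_width: 0.154
grasp_force: 20.9
```

```bash
cat >> knob.py <<'E'
def arc(q0,q1,n,dt=0):
    for q in np.linspace(q0,q1,n+1)[1:]:
        k=K(q)-K(q0);a=M@[np.cos(q),-np.sin(q),0]*dt
        print(np.round(k[:2]*1000,1),round(q0-q,3))
E
python3 - <<'E'
from knob import *
print(o["grip_width"],o["grasp_force"],o["ft_force"])
arc(1.2455,0,20)
E
```

```text
[0.4093 0.2928 0.1095] 19.35 [ 0.01  0.27 -0.81  1.89  0.23  1.07 -1.92]
1 1.2455 [0.4086 0.2931 0.    ] (array([-0.7,  0.3, 90.5]), array([ 0.002,  0.003, -0.005]))
1 1.2455 [0.4086 0.2931 0.    ] (array([-0.7,  0.3, -1.5]), array([ 0.002,  0.003, -0.005]))
1 0 [0.4939 0.2553 0.    ] (array([ 84.6, -37.5,  -1.5]), array([-0.   ,  0.004,  1.241]))
-1 1.2455 [0.4086 0.2931 0.    ] (array([-0.7,  0.3, 90.5]), array([-5.000e-03,  3.000e-03,  3.137e+00]))
-1 1.2455 [0.4086 0.2931 0.    ] (array([-0.7,  0.3, -1.5]), array([-5.000e-03,  3.000e-03,  3.137e+00]))
-1 0 [0.4939 0.2553 0.    ] (array([ 84.6, -37.5,  -1.5]), array([ 0.004,  0.   , -1.901]))
0.15387591817657592 20.86039960384369 [-1.20356605 -1.59593081  5.84041245]
[ 2.7 -4.2] 0.062
[ 5.6 -8.3] 0.125
[  8.7 -12.1] 0.187
[ 12.1 -15.8] 0.249
[ 15.7 -19.2] 0.311
[ 19.5 -22.4] 0.374
[ 23.6 -25.3] 0.436
[ 27.7 -28. ] 0.498
[ 32.1 -30.5] 0.56
[ 36.6 -32.6] 0.623
[ 41.2 -34.5] 0.685
[ 45.9 -36.1] 0.747
[ 50.7 -37.4] 0.81
[ 55.6 -38.4] 0.872
[ 60.5 -39.1] 0.934
[ 65.5 -39.4] 0.996
[ 70.5 -39.5] 1.059
[ 75.5 -39.2] 1.121
[ 80.4 -38.7] 1.183
[ 85.3 -37.8] 1.246
```

Gripped at 13 mm, which matches the 14 mm pin. Now I'll swing it along the arc.

step_arm([
  [1, 2.7, -4.2, 0, 0, 0, 0.062],
  [1, 5.6, -8.3, 0, 0, 0, 0.125],
  [1, 8.7, -12.1, 0, 0, 0, 0.187],
  [1, 12.1, -15.8, 0, 0, 0, 0.249],
  [1, 15.7, -19.2, 0, 0, 0, 0.311],
  [1, 19.5, -22.4, 0, 0, 0, 0.374],
  [1, 23.6, -25.3, 0, 0, 0, 0.436],
  [1, 27.7, -28, 0, 0, 0, 0.498],
  [1, 32.1, -30.5, 0, 0, 0, 0.56],
  [1, 36.6, -32.6, 0, 0, 0, 0.623],
])

```text
clock: 20.35
position: [0.4458, 0.259, 0.1094]
ee_rot: [0.836, 0.548, 0.001, 0.002]
ft_force: [-3.7, -5.6, 10.0]
grip_width: 0.155
grasp_force: 21.4
```

```bash
python3 - <<'E' | tail -12
from knob import *
print(rel(*pose(.6225,.108,1),p,r),o["ft_force"].round(1))
arc(.6225,0,10)
E
```

```text
-1 0 [0.4939 0.2553 0.    ] (array([48.1, -3.7, -1.4]), array([ 5.000e-03, -2.000e-03, -2.526e+00]))
(array([-0.6,  1.4, -1.4]), array([ 0.002,  0.003, -0.007])) [-3.7 -5.6 10. ]
[ 4.6 -1.9] 0.062
[ 9.3 -3.5] 0.124
[14.1 -4.7] 0.187
[19.  -5.7] 0.249
[24.  -6.4] 0.311
[28.9 -6.8] 0.374
[33.9 -6.8] 0.436
[38.9 -6.6] 0.498
[43.8 -6. ] 0.56
[48.7 -5.2] 0.622
```

step_arm([
  [1, 4.5, -1.5, 0, 0, 0, 0.062],
  [1, 9, -3, 0, 0, 0, 0.124],
  [1, 13.7, -4, 0, 0, 0, 0.187],
  [1, 18.5, -4.7, 0, 0, 0, 0.249],
  [1, 23.4, -5.4, 0, 0, 0, 0.311],
  [1, 28.3, -5.8, 0, 0, 0, 0.374],
  [1, 33.3, -5.8, 0, 0, 0, 0.436],
  [1, 38.3, -5.4, 0, 0, 0, 0.498],
  [1, 43.2, -4.7, 0, 0, 0, 0.56],
  [1, 47, -4, 0, 0, 0, 0.62],
])

```text
clock: 21.35
position: [0.4945, 0.253, 0.1095]
ee_rot: [0.63, 0.776, 0.0, 0.003]
ft_force: [0.9, -10.4, 11.5]
grip_width: 0.153
grasp_force: 21.4
```

```bash
python3 - <<'E' | tail -1
from knob import *
print(rel(*pose(0,.108,1),p,r),o["ft_force"].round(1))
E
```

```text
(array([-0.6,  2.3, -1.5]), array([ 0.003,  0.005, -0.002])) [  0.9 -10.4  11.5]
```

step_arm([
  [1, 0.5, 1, 0, 0, 0, 0],
  [1, 1, 2, 0, 0, 0, 0],
  [1, 1, 2, 0, 0, 0, 0],
])

```text
clock: 21.65
position: [0.496, 0.2535, 0.1094]
ee_rot: [0.632, 0.775, -0.0, 0.004]
ft_force: [1.0, -16.3, 14.0]
grip_width: 0.156
grasp_force: 21.7
```

step_arm([
  [1, 1, 0.2, 0, 0, 0, 0],
  [1, 2, 0.4, 0, 0, 0, 0],
  [1, 2, 0.4, 0, 0, 0, 0],
])

```text
clock: 21.95
position: [0.4962, 0.2534, 0.1092]
ee_rot: [0.631, 0.775, -0.002, 0.003]
ft_force: [-7.9, -20.4, 20.7]
grip_width: 0.151
grasp_force: 22.4
```

The bar has stopped moving under about 12 N, so it is against the catch. I'll relax the sideways strain, open slightly and lift off.

step_arm([
  [1, 0.2, -1.5, 0, 0, 0, 0],
  [1, 0.4, -2.5, 0, 0, 0, 0],
  [1, 0.4, -2.5, 0, 0, 0, 0],
  [0.8, 0, -2.5, 0, 0, 0, 0],
  [0.7, -0.5, -2.5, 0, 0, 0, 0],
  [0.65, -1, -2.5, 0, 0, 0, 0],
  [0.65, -1, -2.5, 0, 0, 0, 0],
  [0.65, -1, -2.5, 0, 0, 0, 0],
])

```text
clock: 22.75
position: [0.4945, 0.2559, 0.1087]
ee_rot: [0.63, 0.777, 0.001, 0.001]
ft_force: [0.2, -0.2, 0.1]
grip_width: 0.348
grasp_force: 0.0
```

step_arm([
  [0.65, 0, 0, 5, 0, 0, 0],
  [0.65, 0, 0, 15, 0, 0, 0],
  [0.65, 0, 0, 35, 0, 0, 0],
  [0.65, 0, 0, 60, 0, 0, 0],
  [0.65, -15, -10, 90, 0, 0, 0],
  [0.65, -40, -40, 120, 0, 0, 0],
  [0.65, -60, -80, 140, 0, 0, 0],
  [0.65, -70, -120, 140, 0, 0, 0],
  [0.65, -70, -150, 140, 0, 0, 0],
  [0.65, -70, -150, 140, 0, 0, 0],
])

```text
clock: 23.75
position: [0.4248, 0.1016, 0.2497]
ee_rot: [0.632, 0.775, 0.001, 0.002]
ft_force: [0.3, 0.6, 0.9]
grip_width: 0.347
grasp_force: 0.0
```

Run:
```python
import cv2,numpy as np
from workcell import manip
from scipy.optimize import least_squares
from scipy.spatial.transform import Rotation as R
x,y,t=.570,.3069,.2055;M=R.from_euler("z",t).as_matrix()
print(manip.get_obs()["clock"],manip.get_obs()["position"].round(3))
# measure the white bar's axis: bright gray pixels; compare with predicted bar projection for several q
for n in("scene","side"):
    c=manip.camera(n);im=c["image"].astype(int);cv2.imwrite(f"pics/end_{n}.png",c["image"])
    for q in(-.1,-.05,0,.05,.1,.2,1.2455):
        s=np.linspace(.015,.07,23);P=np.c_[-.085-s*np.sin(q),.045-s*np.cos(q),0*s+.093]@M.T+[x,y,0]
        u=cv2.projectPoints(P,c["rvec"],c["tvec"],c["K"],c["dist_coeffs"])[0].reshape(-1,2)
        v=np.array([cv2.remap(c["image"],a[None,:1].astype(np.float32),a[None,1:].astype(np.float32),1)[0,0] for a in u]).astype(int)
        print(n,q,"mean B",v[:,0].mean().round(),"sat",(v.max(1)-v.min(1)).mean().round(),u[0].round(),u[-1].round())
```

```text
23.75 [0.425 0.102 0.25 ]
scene -0.1 mean B 137.0 sat 17.0 [412. 182.] [399. 186.]
scene -0.05 mean B 144.0 sat 22.0 [412. 181.] [398. 186.]
scene 0 mean B 143.0 sat 31.0 [412. 181.] [398. 185.]
scene 0.05 mean B 133.0 sat 44.0 [412. 181.] [397. 184.]
scene 0.1 mean B 118.0 sat 61.0 [412. 181.] [397. 184.]
scene 0.2 mean B 88.0 sat 93.0 [411. 181.] [396. 182.]
scene 1.2455 mean B 60.0 sat 133.0 [412. 178.] [400. 171.]
side -0.1 mean B 169.0 sat 38.0 [305. 341.] [310. 319.]
side -0.05 mean B 193.0 sat 29.0 [305. 341.] [311. 319.]
side 0 mean B 191.0 sat 30.0 [306. 341.] [313. 320.]
side 0.05 mean B 193.0 sat 30.0 [306. 341.] [315. 320.]
side 0.1 mean B 150.0 sat 25.0 [306. 341.] [316. 320.]
side 0.2 mean B 62.0 sat 52.0 [307. 342.] [319. 321.]
side 1.2455 mean B 49.0 sat 131.0 [311. 347.] [338. 345.]
```

```bash
python3 -c "
from workcell import manip
print(manip.hand_in())"
```

```text
the job is handed in; nothing more can be done
None
```

I showed the box's left side, clip edge and right side to the camera in that order, stood it upright in the middle bay, swung the keeper shut against its catch, and handed in after about 24 s; I moved nothing else as far as I saw, but took no last look at the box or other objects after closing the keeper.

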